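Clamp the mended kendama cross-piece

TASK

The cracked cross-piece of the kendama has just been glued: lift it off its drying block, slide it gently down over the upright handle's spike until it sits on the shoulder, its two cups facing the two clamp jaws, and let go of it. Then pump the bar clamp's trigger lever, without pushing the moving jaw or its bar by hand, until both jaws grip the cups, firmly enough to close the crack but not so hard that the cups crush. Finish while still holding the trigger lever down so that the jaws keep gripping, and leave everything else on the bench where it is.

Things in the scene. Friction and masses are not known exactly. Their poses are not given: they have to be found in the camera images.
- sarado: Kendama cross-piece, pale wood, red cup rims, 35 g. Square waist 26 (x) x 24 (y) x 24 mm high (z) with upright through hole 15 mm in diameter, a cup at each end of x: 64 mm over the rims, cups 34 mm (+x) and 30 mm (-x) in diameter, axis 12 mm above the origin. Origin: centre of the hole at the waist's flat underside; z up. Grasp across y (24 mm). Starts over the drying block's peg.
- stand: Drying block, fixed: base 64 x 64 x 8 mm, post 22 x 20 mm whose top, 35 mm above the bench, carries the cross-piece's waist; a 9 mm peg, 18 mm long, stands up through the cross-piece's hole with 3 mm play all round. Origin: centre of the underside.
- clamp: One-hand bar clamp, black with orange grips, fixed on a wooden board (330 x 90 x 10 mm), jaws up, bar 26 to 44 mm above the bench. Origin on the bench under the fixed pad's face; x along the bar to the moving far jaw, z up. Fixed jaw x -36 to 0 mm, top 148 mm up; handle and trigger lever behind it, x -58 to -176 mm. The kendama handle stands between the jaws at about x = 38 mm.
- pad_fixed: Orange pad of the fixed jaw, 36 wide x 44 high mm. Origin: centre of its face, which looks along the clamp's +x, 126 mm above the bench.
- pad_far: Orange rubber pad of the moving far jaw, 36 wide x 44 high mm. Origin: centre of its face, looking along the clamp's -x, 126 mm above the bench; 84 to 102 mm from the fixed pad's face at the start. Jaw top 148 mm up. The pad yields 1 mm per 8 N. At least 8 N closes the crack (the fixed pad taking over 6 N); over 28 N crushes the thin cups.
- bar: The steel bar and the far jaw and pad it carries, one sliding piece. Same axes as the clamp; its origin is the clamp's, shifted along -x by jaw_travel. The ratchet lets it move only in the closing direction. Push it only by the lever.
- jaw_travel (a joint): How far the bar has been pulled in, 0 to 0.048 m; grows as the jaws close. The pads' gap is 0.102 m minus this; both touch the 64 mm cross-piece at about 0.038 m.
- lever: Orange trigger lever over the clamp's handle, 27 mm wide, 10 mm thick. Origin: its pivot at clamp x = -48 mm, 70 mm above the bench; it runs backwards (clamp -x), sloping up 0.22 rad to its free end. A spring holds it up: about 2 to 4 N down at lever_end works it while the jaw moves freely.
- lever_angle (a joint): Trigger lever, 0 raised to 0.30 rad fully pressed. A stroke of 0.22 to 0.28 rad pulls the jaw in 8 mm (4 mm ratchet teeth; under 0.2 rad it may do nothing). Let it up fully between strokes: it springs back and the ratchet keeps the jaw, but a gripping jaw slackens by up to a tooth. Once the jaws grip, each newton more at lever_end adds 2.7 N between them: 7.5 to 11 N steady at lever_end is right.
- lever_end (a point): Point on the lever's top face, 107 mm behind the pivot, to press straight down on with closed fingers; about 100 mm above the bench when raised, 30 mm lower when fully pressed. The lever goes on 15 mm farther back.
- ken_seat (a point): Centre of the shoulder (22 mm wide) of the kendama's upright wooden handle, on which the cross-piece sits, 114 mm above the bench; above it the handle is 13 mm in diameter for 24 mm, then tapers to the spike's tip. Axes as the clamp's. The handle stands on a shoe that slides along the bar with about 1 N, some 8 mm either way, so that the jaws centre it.
- ken_tip (a point): Tip of the spike of the upright kendama handle, 54 mm above the shoulder.
- tama: Red wooden kendama ball, 60 mm in diameter, unstrung, standing on its flat; leave it alone. Origin: underside.
- rice_bowl: White ceramic rice bowl, 112 mm wide, 55 mm high; leave it alone. Origin: underside.
- pot: Small steel pot with lid, 110 mm wide (157 mm over its two side handles), 94 mm high; leave it alone. Origin: underside.
- glue: White and yellow bottle of wood glue, 38 mm wide, 115 mm high; leave it alone. Origin: underside.
- maraca: Red plastic maraca lying on the bench, head 60 mm in diameter, handle 150 mm; leave it alone. Origin: on the bench under the head's centre.
- dispenser: Push dispenser of plastic balls, blue foot 120 mm wide, clear column, 205 mm high; leave it alone. Origin: underside.

How it is judged:
By the outcome, as a careful person would: the job done as asked, in the order asked, and still so for the second after the job is handed in, while the arm keeps its last pose, push and grip.
It also fails if it takes over 51 s, if anything falls off the work surface, if the arm or the gripper's body presses on something with over 40 N, if the wrist force passes 120 N, or if a joint passes its speed limit or range.

ROBOT

A 7-joint arm with a two-finger parallel gripper is mounted at the origin on the work surface. World frame = base frame: x ahead of the robot, y to its left, z up, the work surface at z = 0. Lengths are in m, angles in rad, forces in N, time in s.
With the tool pointing down it reaches from about 0.4 to 0.9 m from the base axis. Payload 5.5 kg.
Tool frame: the origin (TCP) lies midway between the tips of the shut fingers; the grasp point (between the pads) lies 19 mm behind it (manip.grip_depth is the distance from the TCP to the grasp point, in m); z points along the fingers, y is the line along which they close (so a half turn about z gives the same grasp; the last joint's range is limited). The gripper opens to 92 mm and grips with 3 to 60 N. Pads are 19 mm wide; open, the fingers measure 130 mm over their backs; the gripper's body (75 mm by 190 mm) begins 47 mm behind the grasp point.
Start: joints at [1.491, 0.501, -0.427, 1.55, 0.221, 1.138, -0.21], TCP at [0.219, -0.612, 0.227] pointing down, gripper open.
Joint ranges: [-2.88, 2.88], [-0.31, 2.03], [-1.54, 1.56], [0.2, 2.42], [-1.41, 4.55], [0.19, 2.02], [-2.57, 2.57]. Speed limits (rad/s): [2.57, 2.57, 3.14, 3.14, 3.14, 3.14, 3.14].

INTERFACE

Orientations are given as a unit quaternion [x, y, z, w].
In Python, from bench import manip, effector, viewer gives the robot as it stands. Calls block until the motion is done:
- manip.move_pose(position, orientation): joint-space move of the TCP to a pose.
- manip.servo_line(position, ori=None, vel=0.15): straight line of the TCP; ori=None keeps the orientation; vel is the mean speed in m/s.
- manip.movej(angles): joint-space move.
- effector.open_jaws() and effector.close(f_grip=None): open the fingers fully, or close them until they stop; f_grip is the grip in N (None keeps the last).
- manip.sleep(seconds).
- manip.solve_ik(position, orientation): joint angles nearest the present ones, or None.
- viewer.get_image(name): name is "scene" or "top" or "wrist"; returns the picture (400x640x3 uint8, red, green, blue); there is no depth.
- viewer.get_calibration(name): a dict with "vfov" (degrees; the focal length in pixels is half the picture's height over the tangent of half this angle, whatever the lens; pixels are square), "cx", "cy" (the principal point, pixels), "eye" and "attitude" of the camera in the world. Camera axes: x right, y down, z forward; pixel columns grow to the right and rows downward; lengths in m; the calibration is good to about 2 mm. A picture is of the moment at which its call begins: read the wrist's pose just before it. get_calibration takes no time and is no camera call; for the wrist camera it gives the pose at the moment of the call.
A pose or a line that the arm cannot do raises manip.PlanningError and nothing moves.
- manip.hand_in(): hands the job in; it is judged then, once.
Readings, each from a call of its own:
- manip.current_clock(): time.
- manip.current_q(): joint angles.
- manip.current_joint_velocities(): joint speeds.
- manip.current_tau(): joint torques, N m.
- manip.current_tool_pos(): TCP position.
- manip.current_tcp_rot(): TCP orientation.
- manip.current_force(): force on the tool from outside, world axes, zero at the start.
- manip.current_wrist_torque(): the same for the moment, N m.
- manip.current_finger_gap(): finger opening in m.
- manip.current_gripper_force(): force on a finger pad.
Only numpy, scipy, OpenCV 4.12 (cv2) and the standard library are available. Lean on these libraries where they do the work, as an engineer would, in place of code of your own. Each camera call takes 0.05 s, during which the arm holds its last target. There are 200 camera calls.

## Working session

There is one attempt and no reset: what is moved stays moved. The work goes in short steps, each a Python script; the robot and the scene stay as the last script left them, time stands still between calls to the robot, and variables do not carry over. Pictures are saved under pics/ and viewed, at most 10 in all, crops included, and the job is handed in when it is done.

```bash
ls; mkdir -p pics
python3 - <<'E'
from bench import manip, effector, viewer
import cv2
for n in ("scene","top"):
    im=viewer.get_image(n); c=viewer.get_calibration(n)
    print(n,c)
    cv2.imwrite(f"pics/{n}0.png",im[:,:,::-1])
print(manip.current_clock(),manip.current_tool_pos(),manip.current_tcp_rot(),manip.grip_depth)
E
```

```text
pics
scene {'vfov': 50.76164973203278, 'cx': 327.8200026393586, 'cy': 197.05937634820447, 'eye': array([ 1.25807196, -0.68807411,  1.07041659]), 'attitude': array([ 0.85363842,  0.36713843, -0.15257645, -0.33649851])}
top {'vfov': 47.20734203861665, 'cx': 320.74338807588174, 'cy': 200.35386468764526, 'eye': array([ 0.42565099, -0.0541511 ,  1.80198835]), 'attitude': array([-0.70346792,  0.70862341, -0.03666101,  0.04051816])}
0.1 [ 0.21820935 -0.61160102  0.2257681 ] [ 9.85341177e-01  1.70593023e-01 -1.38095169e-04 -8.74989385e-04] 0.0188
```

View pics/scene0.png

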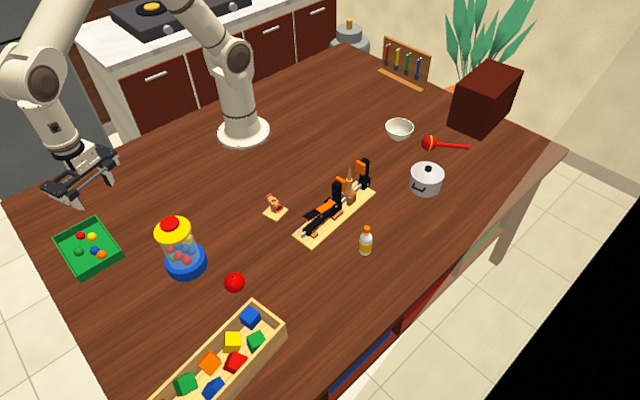

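View pics/top0.png

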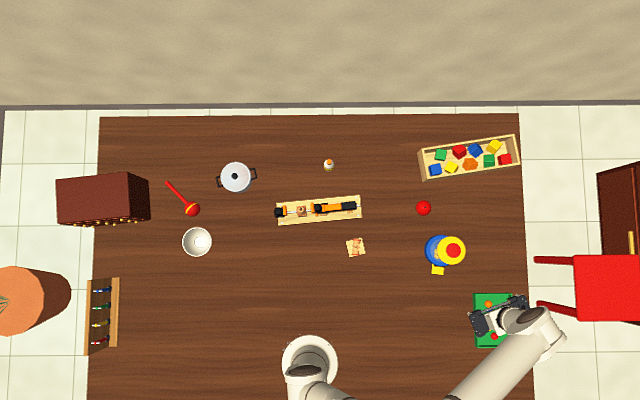

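The scene view shows the stand at about (274,206), the clamp running from its lever near (310,225) to the far jaw near (363,165), and the tama at (234,282). In the top view the board runs from (277,212) to (362,208), with the far jaw on the left (+y). The stand is at (356,247).

```bash
cat > h.py <<'E'
import numpy as np, cv2
from scipy.spatial.transform import Rotation as R
from bench import manip, effector, viewer
def K(c,h=400):
    f=h/2/np.tan(np.radians(c['vfov'])/2)
    return np.array([[f,0,c['cx']],[0,f,c['cy']],[0,0,1]])
def ray(c,uv):
    d=R.from_quat(c['attitude']).apply(np.linalg.inv(K(c))@[*uv,1]); return np.array(c['eye']),d
def plane(c,uv,z):
    e,d=ray(c,uv); return e+d*(z-e[2])/d[2]
def proj(c,P):
    p=R.from_quat(c['attitude']).inv().apply(np.atleast_2d(P)-c['eye'])@K(c).T; return p[:,:2]/p[:,2:]
def down(yaw):  # tool z down, tool y (closing) at world angle yaw
    y=np.array([np.cos(yaw),np.sin(yaw),0]); z=np.array([0,0,-1.]); x=np.cross(y,z)
    return R.from_matrix(np.c_[x,y,z]).as_quat()
E
python3 - <<'E'
from h import *
c=viewer.get_calibration("top"); np.set_printoptions(precision=4,suppress=True)
for n,uv,z in [("stand",(356,247),.03),("b1",(275,201),.01),("b2",(278,226),.01),("b3",(360,195),.01),("b4",(363,218),.01),("ken",(301,210),.168),("tama",(423,208),.03),("glue",(328,165),.1),("lev",(355,206),.1)]:
    print(n,plane(c,uv,z))
w=viewer.get_calibration("wrist"); r=R.from_quat(manip.current_tcp_rot())
print(w, r.inv().apply(w['eye']-manip.current_tool_pos()), (r.inv()*R.from_quat(w['attitude'])).as_matrix())
q0=manip.current_q()
for yaw in np.arange(-3.14,3.14,.39):
    for p in [(.5,-.17,.35),(.6,-.1,.35)]:
        q=manip.solve_ik(p,down(yaw)); print(round(yaw,2),p,q is not None and np.round(q,2))
E
```

```text
stand [ 0.4383 -0.1796  0.03  ]
b1 [0.621  0.1352 0.01  ]
b2 [0.5224 0.1231 0.01  ]
b3 [ 0.6422 -0.1999  0.01  ]
b4 [ 0.5513 -0.2102  0.01  ]
ken [0.5706 0.0252 0.168 ]
tama [ 0.5871 -0.442   0.03  ]
glue [ 0.7462 -0.0738  0.1   ]
lev [ 0.5901 -0.1733  0.1   ]
{'vfov': 61.053032159450126, 'cx': 323.74042300236437, 'cy': 195.0163693575834, 'eye': array([ 0.2911, -0.5863,  0.3842]), 'attitude': array([ 0.8089, -0.5704, -0.0828,  0.1165])} [ 0.0772  0.0004 -0.1584] [[-0.0006 -0.9591 -0.283 ]
 [ 1.     -0.0007  0.0005]
 [-0.0007 -0.283   0.9591]]
-3.14 (0.5, -0.17, 0.35) [-0.78  0.39  1.37  1.73 -0.39  1.35 -2.47]
-3.14 (0.6, -0.1, 0.35) [-0.74  0.63  1.36  1.54 -0.62  1.47 -2.49]
-2.75 (0.5, -0.17, 0.35) [ 0.77  0.19 -0.57  1.69  0.11  1.29 -2.57]
-2.75 (0.6, -0.1, 0.35) [-0.54  0.41  0.91  1.54 -0.33  1.36 -2.35]
-2.36 (0.5, -0.17, 0.35) [ 0.82  0.19 -0.63  1.69  0.12  1.3  -2.19]
-2.36 (0.6, -0.1, 0.35) [ 0.62  0.37 -0.67  1.5   0.23  1.35 -2.43]
-1.97 (0.5, -0.17, 0.35) [ 0.87  0.2  -0.69  1.69  0.13  1.3  -1.81]
-1.97 (0.6, -0.1, 0.35) [ 0.67  0.39 -0.74  1.49  0.26  1.36 -2.06]
-1.
[... 1057 characters left out ...]
12  1.49  0.46  1.43  0.9 ]
1.54 (0.5, -0.17, 0.35) [ 1.24  0.35 -1.2   1.68  0.33  1.35  1.52]
1.54 (0.6, -0.1, 0.35) [ 0.94  0.57 -1.23  1.49  0.54  1.46  1.24]
1.93 (0.5, -0.17, 0.35) [ 1.28  0.39 -1.29  1.68  0.38  1.37  1.86]
1.93 (0.6, -0.1, 0.35) [ 0.96  0.61 -1.3   1.49  0.59  1.49  1.59]
2.32 (0.5, -0.17, 0.35) [ 1.28  0.39 -1.29  1.68  0.38  1.37  2.25]
2.32 (0.6, -0.1, 0.35) [ 0.96  0.61 -1.3   1.49  0.59  1.49  1.98]
2.71 (0.5, -0.17, 0.35) [ 1.34  0.5  -1.45  1.68  0.51  1.42  2.53]
2.71 (0.6, -0.1, 0.35) [ 0.96  0.61 -1.3   1.49  0.59  1.49  2.37]
3.1 (0.5, -0.17, 0.35) [-0.78  0.39  1.37  1.73 -0.39  1.35 -2.51]
3.1 (0.6, -0.1, 0.35) [-0.74  0.63  1.36  1.54 -0.62  1.47 -2.54]
```

Run:
```python
from h import *
import json
out={}
for n,p in (("A",(.54,-.02,.34)),("B",(.46,-.13,.27))):
    manip.move_pose(p,down(0.07)); manip.sleep(.2)
    c=viewer.get_calibration("wrist"); im=viewer.get_image("wrist")
    cv2.imwrite(f"pics/w{n}.png",im[:,:,::-1])
    out[n]={k:np.array(v).tolist() for k,v in c.items()}
    print(manip.current_clock(),manip.current_tool_pos())
json.dump(out,open("cal.json","w"))
```

```text
2.775 [ 0.54002963 -0.02052423  0.33987661]
3.6833 [ 0.46112251 -0.1287574   0.27071789]
```

View pics/wA.png

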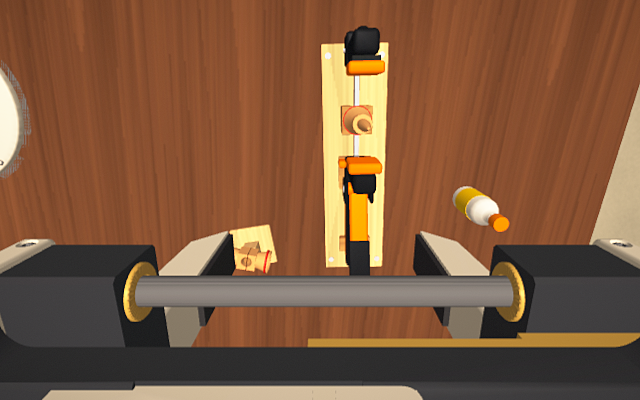

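View pics/wB.png

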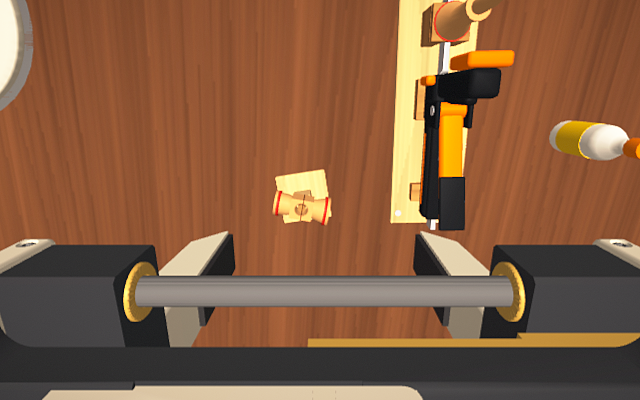

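View A shows the ken tip near (366,126), the pads at (366,67) and (364,163), and the lever running down to about (358,270). View B shows the sarado with its hole near (301,209) and its rims at x≈277 and x≈327. I'll enlarge both.

Run:
```python
import cv2,numpy as np
a=cv2.imread("pics/wA.png")[25:175,315:395]; b=cv2.imread("pics/wB.png")
def up(i,s): return cv2.resize(i,None,fx=s,fy=s,interpolation=cv2.INTER_CUBIC)
o=np.zeros((600,800,3),np.uint8)
o[:600,:320]=up(a,4)
s=up(b[160:232,265:341],6)[:, :456]; o[:432,325:325+456]=s
o[432:,325:765]=up(b[190:232,405:515],4)[:168]
cv2.imwrite("pics/c1.png",o)
```

```text
(no output)
```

View pics/c1.png

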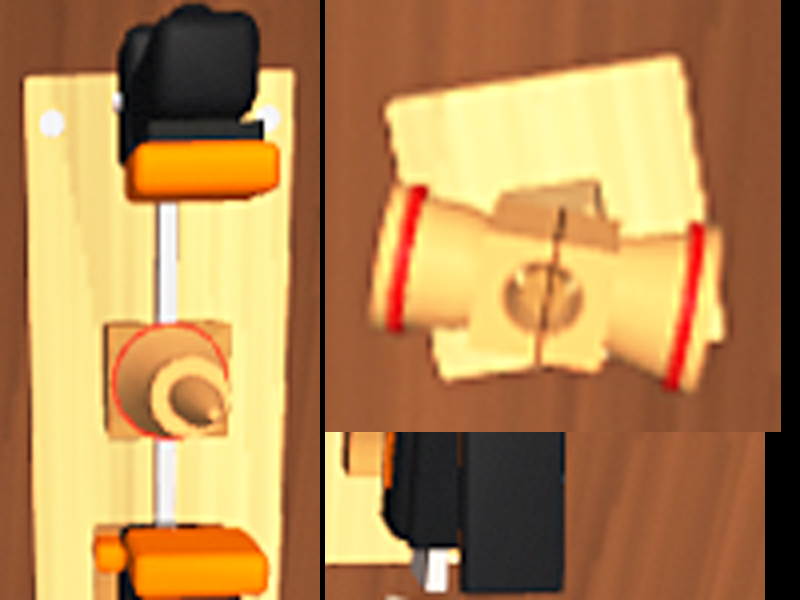

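Run:
```python
from h import *
import json
from scipy.optimize import least_squares
np.set_printoptions(precision=4,suppress=True)
C=json.load(open("cal.json")); A,B=C["A"],C["B"]
zb=lambda x,y:((x-325+.5)/6-.5+265,(y+.5)/6-.5+160)
za=lambda x,y:((x+.5)/4-.5+315,(y+.5)/4-.5+25)
obs=np.array([zb(405,185),zb(372,325),zb(720,230),zb(690,390),zb(542,298)])
c,s=np.cos(.33),np.sin(.33)
M=np.array([[-.032,.015*c,.012-.015*s],[-.032,-.015*c,.012+.015*s],[.032,.017*c,.012-.017*s],[.032,-.017*c,.012+.017*s],[0,0,.024]])
def f(p): 
    q=R.from_euler('z',p[2]).apply(M)+[p[0],p[1],.035]
    return (proj(B,q)-obs).ravel()
r=least_squares(f,[.44,-.18,-.1]); print("sarado",r.x,r.fun.reshape(-1,2))
print("hole alone",plane(B,obs[4],.059))
for n,cam,uv,z in [("seat",A,za(188,396),.114),("tip",A,za(212,412),.168),("padfix",A,za(198,530),.148),("padfar",A,za(203,198),.137),("padfar top",A,za(203,145),.148),
  ("bl1",A,(321,43),.01),("bl2",A,(326,267),.01),("br1",A,(389,42),.01),("br2",A,(384,267),.01),("levend",B,(451.5,229.5),.103),("levL",B,(439.5,215),.100),("levR",B,(464.5,215),.100),("stand0",B,zb(388,103),.008),("stand1",B,zb(680,58),.008),("stand2",B,zb(440,380),.008),("stand3",B,zb(720,338),.008),
  ("B padfixL",B,(455,63),.148),("B padfixR",B,(513,59),.148),("B tip",B,(487,6),.168)]:
    print(n,plane(cam,uv,z)[:2])
```

```text
sarado [ 0.44   -0.1813 -0.1164] [[-0.6776 -1.1542]
 [ 0.1636  0.49  ]
 [ 0.1555 -0.6498]
 [ 0.1343  0.7855]
 [ 0.2201  0.5673]]
hole alone [ 0.4397 -0.1806  0.059 ]
seat [0.5797 0.0277]
tip [0.5796 0.0282]
padfix [ 0.5818 -0.0038]
padfar [0.5759 0.0782]
padfar top [0.5735 0.0895]
bl1 [0.5274 0.1209]
bl2 [ 0.5571 -0.2081]
br1 [0.6171 0.1283]
br2 [ 0.6498 -0.2018]
levend [ 0.5984 -0.1764]
levL [ 0.5845 -0.1625]
levR [ 0.6103 -0.1606]
stand0 [ 0.4024 -0.1569]
stand1 [ 0.4636 -0.1427]
stand2 [ 0.4159 -0.219 ]
stand3 [ 0.4769 -0.2047]
B padfixL [ 0.5568 -0.0216]
B padfixR [ 0.601  -0.0155]
B tip [0.565  0.0142]
```

```bash
cat >> h.py <<'E'
YC=.0945; CX=np.array([-np.sin(YC),np.cos(YC),0]); CY=np.array([-np.cos(YC),-np.sin(YC),0])
E
python3 - <<'E'
from h import *
import json
np.set_printoptions(precision=4,suppress=True)
q=down(-.1164+np.pi/2)
manip.move_pose((.440,-.181,.11),q)
manip.servo_line((.440,-.181,.0285),vel=.1)
effector.close(12)
print(manip.current_finger_gap(),manip.current_force(),manip.current_clock())
manip.servo_line((.440,-.181,.10),vel=.08)
manip.servo_line((.440,-.181,.22),vel=.2)
print(manip.current_finger_gap(),manip.current_force(),manip.current_clock())
p=np.array([.5797,.028,.215])-.045*CX
manip.move_pose(p,down(YC)); manip.sleep(.3)
c=viewer.get_calibration("wrist"); im=viewer.get_image("wrist")
cv2.imwrite("pics/wC.png",im[:,:,::-1])
C=json.load(open("cal.json")); C["C"]={k:np.array(v).tolist() for k,v in c.items()}; json.dump(C,open("cal.json","w"))
print(manip.current_clock(),manip.current_tool_pos(),manip.current_force())
print(proj(c,[[.5797,.028,.168],[.5797,.028,.114]]))
E
```

```text
0.02429790855780675 [0.4562 0.3964 0.4444] 6.7167
0.02379308055052711 [ 0.2179  0.4572 -1.3017] 8.5083
10.1833 [ 0.5838 -0.0174  0.2149] [-0.0614 -0.0391 -0.2162]
[[322.6663 147.2703]
 [322.93   136.7202]]
```

View pics/wC.png

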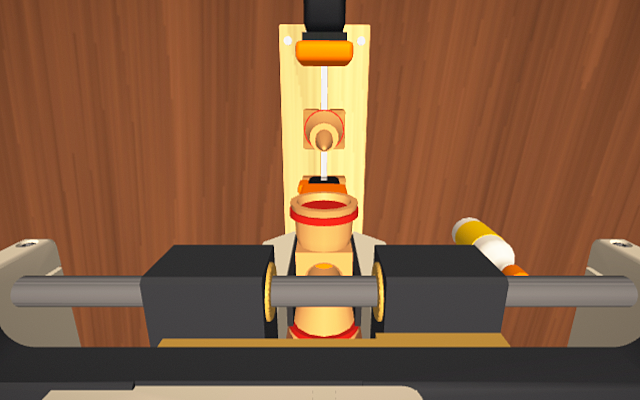

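View C shows the sarado held level with its hole near (323,268). The spike tip is near (323,148) and well centred sideways. I'll measure it more closely.

Run:
```python
import cv2
a=cv2.imread("pics/wC.png")[100:290,270:380]
cv2.imwrite("pics/c2.png",cv2.resize(a[:, :],None,fx=3.15,fy=3.15,interpolation=cv2.INTER_CUBIC))
```

```text
(no output)
```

View pics/c2.png

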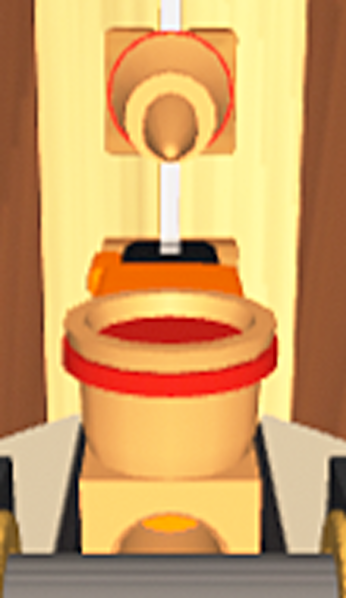

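Run:
```python
from h import *
np.set_printoptions(precision=2,suppress=True)
p=np.array([.5797,.028,.215])-.0003*CY-.0012*CX
manip.servo_line(p,vel=.1); manip.sleep(.2)
f0=manip.current_force()
def rep(): 
    f=manip.current_force()-f0; return np.array([f@CX,f@CY,f[2]])
p[2]=.165; manip.servo_line(p,vel=.08); print(p[2],rep())
while p[2]>.1075:
    p[2]-=.006 if p[2]>.118 else .0025
    manip.servo_line(p,vel=.04); r=rep(); print(round(p[2],4),r)
    if r[2]>4 or abs(r[1])>6: break
    if abs(r[1])>1: p+=CY*np.clip(r[1]*.0002,-.0005,.0005)
    if abs(r[0])>2: p+=CX*np.clip(r[0]*.0002,-.0005,.0005)
print(manip.current_clock(),manip.current_tool_pos(),manip.current_finger_gap())
```

```text
0.165 [-0.19 -0.21  0.35]
0.159 [0.38 0.49 0.06]
0.153 [ 1.28 -0.06  0.04]
0.147 [ 0.97 -0.46 -0.14]
0.141 [0.62 0.06 0.79]
0.135 [0.82 1.   0.21]
0.129 [ 0.52  0.61 -0.01]
0.123 [0.44 0.53 0.5 ]
0.117 [0.79 0.38 0.42]
0.1145 [ 0.2   0.66 -0.04]
0.112 [0.26 0.09 0.27]
0.1095 [ 0.64 -0.27  0.42]
0.107 [0.8  3.12 6.5 ]
15.15 [0.58 0.03 0.11] 0.023839875500769547
```

```bash
cat >> h.py <<'E'
O=np.array([.5800,.028,0])-.038*CX
L=O-.154*CX
def fz(n=4):
    v=[]
    for _ in range(n): manip.sleep(.02); v.append(manip.current_force()[2])
    return float(np.mean(v))
E
python3 - <<'E'
from h import *
np.set_printoptions(precision=4,suppress=True)
effector.open_jaws()
p=np.array(manip.current_tool_pos()); p[2]=.20; manip.servo_line(p,vel=.15)
v=np.array([.5797,.028,.235])-.06*CX
manip.servo_line(v,vel=.25); manip.sleep(.15)
c=viewer.get_calibration("wrist"); im=viewer.get_image("wrist")
cv2.imwrite("pics/wD.png",im[:,:,::-1])
print(manip.current_clock(),proj(c,[O+.038*CX+[0,0,z] for z in (.168,.138,.114)]+[O+[0,0,.148],O+.0885*CX+[0,0,.148]]))
effector.close(20)
manip.move_pose(L+[0,0,.125],down(YC))
print(manip.current_clock(),manip.current_tool_pos(),L,fz(),manip.current_finger_gap())
E
```

```text
17.7083 [[324.4412 123.1976]
 [324.4502 119.9675]
 [324.456  117.8755]
 [324.3466 173.5578]
 [324.5962  43.3031]]
19.875 [ 0.5989 -0.1609  0.126 ] [ 0.5981 -0.1631  0.    ] 0.44157119780894216 0.0007738358605134869
```

View pics/wD.png

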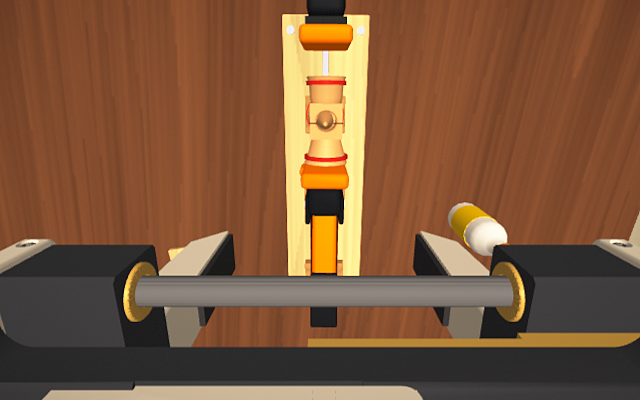

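View D shows the cross-piece seated and square to the jaws. Its rims are at rows 80 and 157, the spike passes through it at (326,120), and the far pad is still open. Next is the first stroke.

```bash
cat >> h.py <<'E'
def goto(z,vel=.1): manip.servo_line(L+[0,0,z],vel=vel)
E
python3 - <<'E'
from h import *
goto(.108); f0=fz()
for z in (.100,.096,.090,.083,.077,.0735):
    goto(z,.08); f=fz()-f0; print(z,round(manip.current_tool_pos()[2],4),round(f,2))
    if f>7: break
goto(.106,.15); print(f0,fz()-f0,manip.current_clock())
c=viewer.get_calibration("top"); cv2.imwrite("pics/t1.png",viewer.get_image("top")[:,:,::-1])
E
```

```text
0.1 0.1002 1.36
0.096 0.0961 1.65
0.09 0.09 2.25
0.083 0.083 1.62
0.077 0.0772 2.12
0.0735 0.0736 2.55
0.5356063938150328 -0.9178454570941851 22.6583
```

Run:
```python
from h import *
f0=.2
goto(.108,.2); manip.sleep(.1); f0=fz(); print("f0",f0)
done=False
for s in range(2,7):
    z=.100; log=[]
    goto(z,.15)
    while True:
        f=fz(3)-f0; log.append((round(z,4),round(f,1)))
        if f>8.7: done=True; break
        if z<=.0725: break
        z=max(z-(.005 if f<4 and len(log)<5 else .002 if f<6.5 else .001),.0725); goto(z,.1)
    print(s,log,manip.current_clock())
    if done or manip.current_clock()>40: break
    goto(.108,.2); manip.sleep(.1)
manip.sleep(.2); print(done,fz(8)-f0,manip.current_tool_pos(),manip.current_clock())
```

```text
f0 -0.06868943616631826
2 [(0.1, 1.2), (0.095, 2.4), (0.09, 2.6), (0.085, 2.9), (0.08, 3.3), (0.078, 4.7), (0.076, 4.1), (0.074, 4.7), (0.0725, 3.3)] 25.825
3 [(0.1, 1.7), (0.095, 1.5), (0.09, 2.8), (0.085, 3.8), (0.08, 6.4), (0.078, 7.7), (0.077, 8.4), (0.076, 9.9)] 28.65
True 9.614651147885171 [ 0.59865448 -0.163932    0.07727237] 28.9833
```

Run:
```python
from h import *
a=viewer.get_image("scene"); b=viewer.get_image("wrist")
o=np.zeros((600,800,3),np.uint8)
o[:360,:480]=cv2.resize(a[150:240,285:405],None,fx=4,fy=4,interpolation=cv2.INTER_CUBIC)
o[370:570,:320]=cv2.resize(b,(320,200)); t=viewer.get_image("top")
o[370:590,330:770]=cv2.resize(t[185:240,265:375],None,fx=4,fy=4,interpolation=cv2.INTER_CUBIC)
cv2.imwrite("pics/fin.png",o[:,:,::-1])
print(fz(20),manip.current_force(),manip.current_tool_pos(),manip.current_clock())
```

```text
9.545107463310487 [-0.80917111 -1.73608562  9.0109496 ] [ 0.59865617 -0.16392586  0.07725418] 29.4667
```

View pics/fin.png

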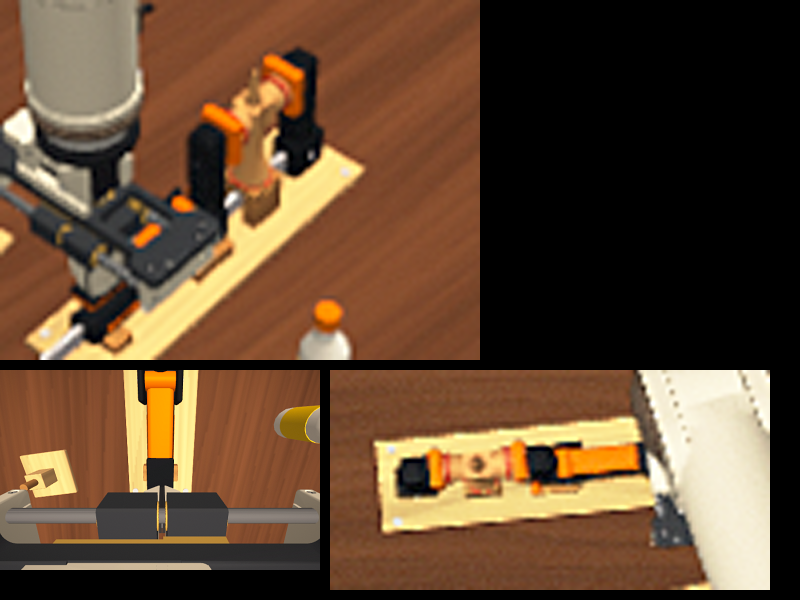

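The last picture shows both pads against the cups, with the cross-piece seated on the handle and the fingers holding the lever down at a steady 9.5 N or so. I'm handing it in.

```bash
python3 -c "
from bench import manip
print(manip.hand_in())"
```

```text
the job is handed in; nothing more can be done
None
```

I handed the job in at about 29.5 s, with no verdict returned: the cross-piece is seated on the handle's shoulder, both pads look closed on its cups in the last picture, and the fingers hold the lever down at a steady 9.5 N or so, within the 7.5–11 N range.

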